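Snap the cover panel onto the lamp timer box

TASK

Put the cover back on the exposure lamp's open timer box: pick the metal panel up by its black grip, set its four corner holes over the box's four white snap posts (either way round), then press it down near one post after another (the rubber pads are meant for that) until all four have clicked through and it lies flush on every post. The snaps are delicate, so never press with more than about 30 newtons, and leave the jar, the tape and the clamp where they are.

Things in the scene. Friction and masses are not known exactly. Their poses are not given: they have to be found in the camera images.
- panel: Loose bare metal plate 180 (x) x 130 (y) x 4 mm, about 0.25 kg, lying right side up; fits either way round (half turn). Origin: centre of its underside, z up. Square 12 mm through holes at x = +-76, y = +-51 mm. Beside them, at x = +-52, y = +-36 mm, four round rubber press pads, 22 mm across, tops 11 mm above the underside.
- grip (a point): Centre of the top of the panel's black grip bar, 34 mm above the panel's underside. The bar is 56 mm long (panel x) and 16 mm thick (panel y), and stands on a black foot 66 x 26 mm whose top is 7.5 mm above the underside.
- hole0 (a point): Centre of the panel's hole at x = -76, y = -51 mm, at the height of its underside.
- hole1 (a point): Centre of the panel's hole at x = -76, y = +51 mm, at the height of its underside.
- hole2 (a point): Centre of the panel's hole at x = +76, y = -51 mm, at the height of its underside.
- hole3 (a point): Centre of the panel's hole at x = +76, y = +51 mm, at the height of its underside.
- timer_box: Open grey box 176 (x) x 126 (y) mm, 32 mm high, electronics inside. Origin: centre of its underside, 24 mm above the bench, z up. It stands on soft rubber feet on a fixed mat: it cannot slide, but sinks by millimetres under load and springs back. Four white snap posts stand at x = +-76, y = +-51 mm.
- post0 (a point): The post at box x = -76, y = -51 mm: this point is the centre of its 18 mm collar's top, the panel's seat, 34 mm above the box's origin. Above it stands a 9 mm pin with a tapered tip, 24 mm high, with a sprung barb on each x side. The other three are alike.
- post3 (a point): The same point on the post at box x = +76, y = +51 mm. Set down, the panel first hangs on the barbs, about 9 to 12 mm above the collars. A post's barbs give way with a click at roughly 16 to 24 N pressed on the pad beside it (the posts differ); the panel then drops onto its collar and is held. All four at once would need over 35 N.
- jar: Bystander: small ink jar, 55 mm wide and high, standing behind the work.
- tape: Bystander: roll of masking tape, 104 mm across, 25 mm high, lying behind the work.
- clamp: Bystander: spring clamp, 104 mm long, 16 mm high, lying behind the work.

How it is judged (in metres and radians):
On the way:
1. the panel sits over the posts, all four holes on the pins (horizontal distance between panel and timer_box below 0.006 m and z of each of hole0, hole1, hole2, hole3 in the frame of timer_box below 0.052 m), for 0.1 s.
At the end, for the whole second after the job is handed in: The panel is centred on the box within 5 mm and square to it within 0.06 rad (either way round), the underside at each of its four holes is within 1.5 mm of the collar below (34 mm above the box's origin), and it is at rest (horizontal distance between panel and timer_box below 0.005 m and angle between the x axis of panel and the x axis of timer_box, either way round below 0.06 rad and z of each of hole0, hole1, hole2, hole3 in the frame of timer_box below 0.0355 m and linear speed of panel below 0.02 m/s); the robot touches nothing.
It fails at once if the box is pushed down on its feet by more than 14.5 mm, which takes more than 35 N (height (world z) of timer_box below 0.0095 m).
It fails at once if the jar is moved by more than 25 mm (distance of jar from where it was at the start of the episode above 0.025 m).
It fails at once if the tape is moved by more than 25 mm (distance of tape from where it was at the start of the episode above 0.025 m).
It fails at once if the clamp is moved by more than 25 mm (distance of clamp from where it was at the start of the episode above 0.025 m).
It also fails if it takes over 64 s, if anything falls off the work surface, if the arm or the gripper's body presses on something with over 40 N, if the wrist force passes 120 N, or if a joint passes its speed limit or range.

ROBOT

A 6-joint arm with a two-finger parallel gripper is mounted at the origin on a cart in front of the work surface, level with it; the furniture and walls round the work are solid. World frame = base frame: x ahead of the robot, y to its left, z up, the work surface at z = 0. Lengths are in mm, angles in degrees, forces in N, time in s.
With the tool pointing down it reaches from about 250 to 800 mm from the base axis. Payload 8.5 kg.
Tool frame: the origin (TCP) lies on the centre line of the jaws, within the pads' length; the fingertips stand 17 mm ahead of it and the grasp point (between the pads) lies 2 mm behind it; z points along the fingers, y is the direction in which the jaws open and shut (so a half turn about z gives the same grasp; the last joint's range is limited). The gripper opens to 85 mm and grips with 20 to 120 N. Pads are 22 mm wide; open, the fingers measure 114 mm over their backs; the gripper's body (76 mm by 85 mm) begins 54 mm behind the grasp point. The pads swing forward as they close: fully open they stand 13 mm farther back than shut.
Start: joints at [64.057, 13.648, -0.773, 75.585, 0, 90], TCP at [229.659, 472.056, 248.276] pointing down, gripper open.
Joint ranges: [-152.45, 152.45], [-59.26, 108.67], [-65.41, 83.53], [-104.44, 129.93], [-82.83, 76.93], [-180, 180]. Speed limits (degrees/s): [127.2, 127.2, 159.86, 180, 180, 180].

INTERFACE

Orientations are given as a 3x3 rotation matrix whose columns are the frame's x, y, z axes.
In Python, from workcell import manip gives the robot as it stands.
- The arm moves only by the tool apply_moves, never from a script. Its argument "moves" is a list of rows, each a list of 3 entries, a list of its own where there are three numbers: the shift along the tool's x, y, z in cm, then the turn about the tool's z in degrees, then the opening, from -1 (shut) to 1 (fully open). A call has 1 to 20 rows; each row is the pose to reach, as a shift and turn from the pose commanded when the call began, along the tool's axes at that moment; what a row does not reach only later rows make up. A row lasts 1/10 s, in which the tool goes at most 50 mm and 8.59 degrees, less where a joint would pass 70% of its speed; a pose out of reach is approached as far as the arm can. A call with a gripper value outside its range is refused whole. The fingers move at their own pace and stop on an object; "force" is the grip in N (left out, the last holds). Time passes only in rows, so rows that repeat a pose let the fingers close. It gives the time, the measured TCP pose, the force and the opening at its end, in the units of the state.
- manip.observe(): the state, without advancing time (a new reading comes with each control period).
- manip.read_camera(name): name is "scene" or "side" or "wrist"; returns the picture (400x640x3 uint8, red, green, blue); there is no depth.
- manip.camera_info(name): a dict with "mtx" (3x3 intrinsics, pixels), "dist_coeffs" ([k1, k2, p1, p2, k3] as OpenCV has them; the pictures are not rectified), "origin" and "orientation" of the camera in the world; the wrist camera has in their place "tool_from_camera" (4x4, takes a point from camera to tool coordinates, whose origin is the TCP and whose axes are the flange's). Camera axes: x right, y down, z forward; pixel columns grow to the right and rows downward; lengths in mm; the calibration is good to about 2 mm. A picture is of the moment at which its call begins: read the wrist's pose just before it. camera_info takes no time and is no camera call.
- manip.sign_off(): hands the job in, once; it reports no verdict.
The state is a dict: "time_s": time; "joint_positions": joint angles; "dq": joint speeds; "effort": joint torques, N m; "position": TCP position; "orientation": TCP orientation; "wrist_force": force on the tool from outside, world axes, zero at the start; "torque": the same for the moment, N m; "width": finger opening in mm.
Only numpy, scipy, OpenCV 4.12 (cv2) and the standard library are available. Lean on these libraries where they do the work, as an engineer would, in place of code of your own. Each camera call takes 0.05 s, during which the arm holds its last target.

## Working session

There is one attempt and no reset: what is moved stays moved. The work goes in short steps, Python scripts to look and compute and a tool call to move; the robot and the scene stay as the last step left them, time stands still between calls to the robot, and variables do not carry over. Pictures are saved under pics/ and viewed, and the job is handed in when it is done.

Besides the shell and the picture viewer there is one more tool, called after ">>>" as name([rows], argument=value, ...), one row to a line, values as JSON. apply_moves: Moves the arm, as the interface text tells. Its arguments: {"type":"object","properties":{"moves":{"type":"array","items":{"type":"array"}},"force":{"type":"number"}},"required":["moves"]}

```bash
mkdir -p pics; ls; python3 - <<'E'
from workcell import manip
import cv2,numpy as np
s=manip.observe(); print(s)
for n in ["scene","side","wrist"]:
    im=manip.read_camera(n); cv2.imwrite(f"pics/{n}0.png",im[:,:,::-1])
    print(n,manip.camera_info(n))
E
```

```text
pics
{'time_s': 0.0, 'joint_positions': array([ 6.40578357e+01,  1.36800861e+01, -8.16921879e-01,  7.55832903e+01,
        1.27377646e-03,  8.99990540e+01]), 'dq': array([-0.0163819 ,  0.07934667,  0.07597487,  0.08640415,  0.00759415,
        0.06912803]), 'effort': array([ 3.67658540e-04, -5.38777006e+01,  3.46443236e+01,  1.82782224e-02,
        8.25106827e-05, -5.45878116e-07]), 'position': array([229.49438944, 471.75594053, 247.68571315]), 'orientation': array([[-8.99243299e-01,  4.37448383e-01, -6.33082616e-04],
       [ 4.37448841e-01,  8.99242430e-01, -1.25052477e-03],
       [ 2.22547100e-05, -1.40146728e-03, -9.99999018e-01]]), 'wrist_force': array([ 0.11213679, -0.10362477,  0.34851608]), 'torque': array([0.03200624, 0.04192148, 0.03902033]), 'width': 85.39671545881826}
scene {'mtx': array([[476.79511845,   0.        , 311.15537187],
       [  0.        , 476.79511845, 195.71748631],
       [  0.        ,   0.        ,   1.        ]]), 'dist_coeffs': array([-0.05473621,  0.        ,  0.        ,  0.        ,  0.        ]), 'origin': array([-166.16221539, -535.3928496 ,  96
[... 573 characters left out ...]
35,  0.64143928, -0.76393883],
       [ 0.0086173 , -0.7654183 , -0.64347539]])}
wrist {'mtx': array([[298.625062  ,   0.        , 318.05167937],
       [  0.        , 298.625062  , 206.02015649],
       [  0.        ,   0.        ,   1.        ]]), 'dist_coeffs': array([-0.03941493,  0.        ,  0.        ,  0.        ,  0.        ]), 'tool_from_camera': array([[ 9.92502749e-04, -9.57390759e-01, -2.88793958e-01,
         7.24587506e+01],
       [ 9.99999415e-01,  8.25770072e-04,  6.99175059e-04,
         1.06507750e+00],
       [-4.30906333e-04, -2.88794483e-01,  9.57391018e-01,
        -1.27226408e+02],
       [ 0.00000000e+00,  0.00000000e+00,  0.00000000e+00,
         1.00000000e+00]])}
```

View pics/scene0.png

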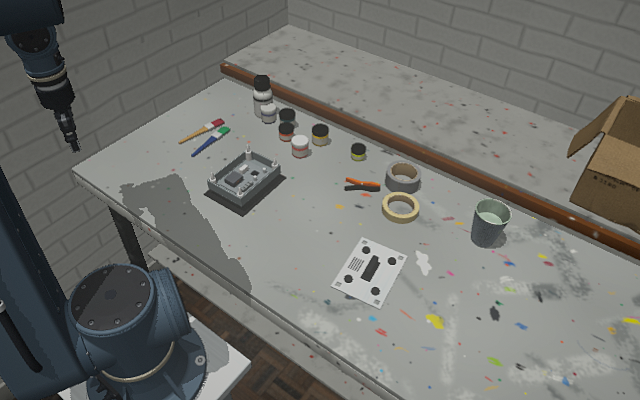

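View pics/side0.png

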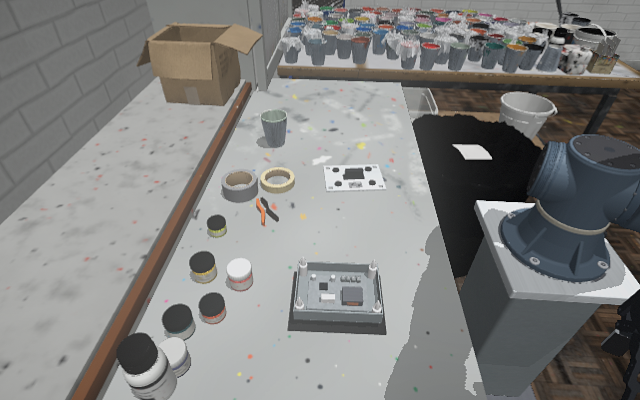

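View pics/wrist0.png

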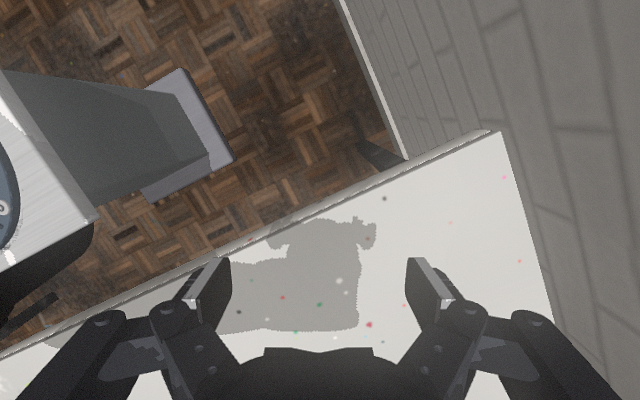

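The scene camera shows the panel at about (370,272) and the box at (245,178). The side camera shows them at (354,178) and (338,292). Next I'll get coarse positions and zoomed crops.

```bash
cat > h.py <<'E'
import numpy as np,cv2
from workcell import manip
def cam(name,state=None):
    c=manip.camera_info(name)
    if name=="wrist":
        T=np.array(c["tool_from_camera"]); R=np.array(state["orientation"]); p=np.array(state["position"])
        return c["mtx"],c["dist_coeffs"],R@T[:3,:3],R@T[:3,3]+p
    return c["mtx"],c["dist_coeffs"],np.array(c["orientation"]),np.array(c["origin"])
def ray(C,px):
    K,D,R,o=C
    u=cv2.undistortPoints(np.array(px,float).reshape(-1,1,2),K,D).reshape(-1,2)
    d=np.c_[u,np.ones(len(u))]@R.T
    return o,d
def plane(C,px,z):
    o,d=ray(C,px); t=(z-o[2])/d[:,2]; return o+d*t[:,None]
def proj(C,P):
    K,D,R,o=C
    return cv2.projectPoints(np.array(P,float).reshape(-1,1,3),cv2.Rodrigues(R.T)[0],-R.T@o,K,D)[0].reshape(-1,2)
def tri(Cs,pxs):
    A=np.zeros((3,3));b=np.zeros(3);L=[]
    for C,p in zip(Cs,pxs):
        o,d=ray(C,[p]);d=d[0]/np.linalg.norm(d[0]);M=np.eye(3)-np.outer(d,d);A+=M;b+=M@o;L.append((o,M))
    x=np.linalg.solve(A,b);return x,[np.linalg.norm(M@(x-o)) for o,M in L]
def snap(name,fn):
    s=manip.observe();im=manip.read_camera(name)[:,:,::-1].copy();cv2.imwrite("pics/"+fn+".png",im)
    return im,cam(name,s),s
E
python3 - <<'E'
from h import *
print(plane(cam("scene"),[[370,272],[366,237],[407,252]],4)); print(plane(cam("side"),[[354,178]],4))
print(plane(cam("scene"),[[245,178]],50)); print(plane(cam("side"),[[338,290]],50))
a=cv2.imread("pics/scene0.png");b=cv2.imread("pics/side0.png")
x=cv2.resize(a[225:315,320:420],None,fx=4,fy=4,interpolation=2)
y=cv2.resize(a[135:215,195:295],None,fx=4,fy=4,interpolation=2)
cv2.imwrite("pics/c1.png",np.hstack([x[:320],y]))
x=cv2.resize(b[155:205,310:400],None,fx=4,fy=4,interpolation=2)
y=cv2.resize(b[250:340,285:385],None,fx=4,fy=4,interpolation=2)
cv2.imwrite("pics/c2.png",np.hstack([np.vstack([x,np.zeros((160,360,3),np.uint8)]),y]))
E
```

```text
[[ 500.72881114 -241.45802494    4.        ]
 [ 591.76975032 -172.60899091    4.        ]
 [ 613.2979918  -284.26914886    4.        ]]
[[ 503.056605   -229.74597869    4.        ]]
[[532.22249301 199.82285405  50.        ]]
[[544.53559607 224.21513243  50.        ]]
```

View pics/c1.png

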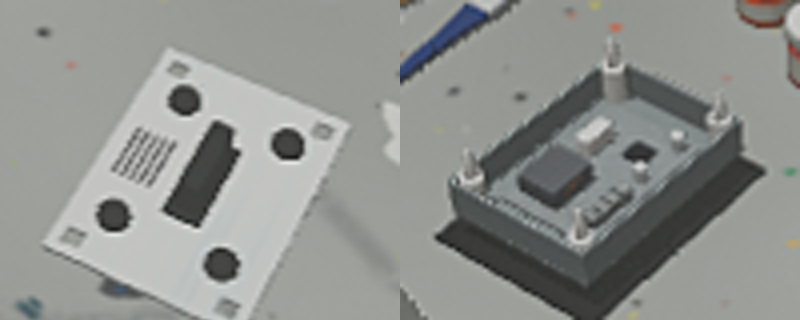

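View pics/c2.png

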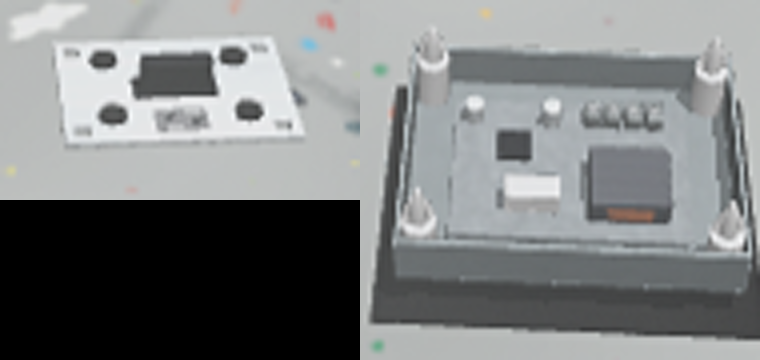

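>>> apply_moves([
  [[-35.7,-11.5,6.8],-26,1],
  [[-35.7,-11.5,6.8],-26,1],
  [[-35.7,-11.5,6.8],-26,1],
  [[-35.7,-11.5,6.8],-26,1],
  [[-35.7,-11.5,6.8],-26,1],
  [[-35.7,-11.5,6.8],-26,1],
  [[-35.7,-11.5,6.8],-26,1],
  [[-35.7,-11.5,6.8],-26,1],
  [[-35.7,-11.5,6.8],-26,1],
  [[-35.7,-11.5,6.8],-26,1],
  [[-35.7,-11.5,6.8],-26,1],
  [[-35.7,-11.5,6.8],-26,1],
])

```text
time_s: 1.35
position: [499.6, 213.4, 180.6]
orientation: [[-1.0, -0.003, 0.0], [-0.003, 1.0, 0.0], [-0.0, 0.0, -1.0]]
wrist_force: [0.2, 0.4, 0.0]
width: 85.4
```

```bash
python3 - <<'E'
from h import *
im,C,s=snap("wrist","w1"); print(s["time_s"],s["position"],s["orientation"],s["dq"].max())
import pickle; pickle.dump((C,s),open("w1.pkl","wb"))
E
```

```text
1.35 [499.6312479  213.4295516  180.59043574] [[-9.99996397e-01 -2.68321839e-03  7.30746569e-05]
 [-2.68320981e-03  9.99996393e-01  1.17353157e-04]
 [-7.33892775e-05  1.17156660e-04 -9.99999990e-01]] 0.32058258183799193
```

View pics/w1.png

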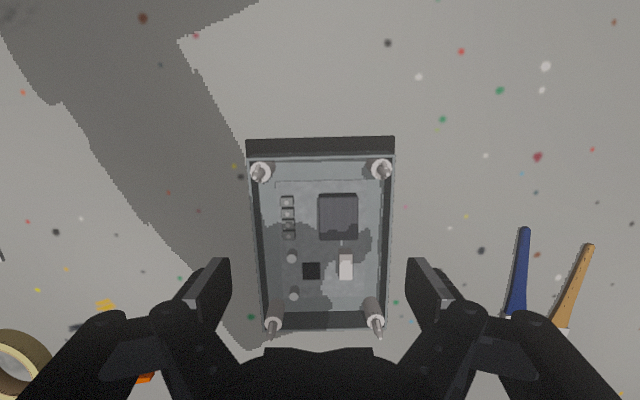

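The wrist view shows the four post collars near (261,172), (381,170), (273,325) and (376,325). I'll zoom in to refine them.

```bash
python3 - <<'E'
import cv2,numpy as np
im=cv2.imread("pics/w1.png")
t=[]
for (x,y) in [(261,172),(381,170),(273,325),(376,325)]:
    c=cv2.resize(im[y-20:y+20,x-20:x+20],None,fx=10,fy=10,interpolation=0)
    for k in range(0,40,5):
        cv2.putText(c,str(x-20+k),(k*10,10),0,.3,(0,255,255));cv2.putText(c,str(y-20+k),(0,k*10+10),0,.3,(0,255,0))
        cv2.line(c,(k*10,0),(k*10,400),(0,255,255),1);cv2.line(c,(0,k*10),(400,k*10),(0,255,0),1)
    t.append(cv2.resize(c,(300,300),interpolation=cv2.INTER_AREA))
cv2.imwrite("pics/w1c.png",np.vstack([np.hstack(t[:2]),np.hstack(t[2:])]))
E
```

```text
(no output)
```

View pics/w1c.png

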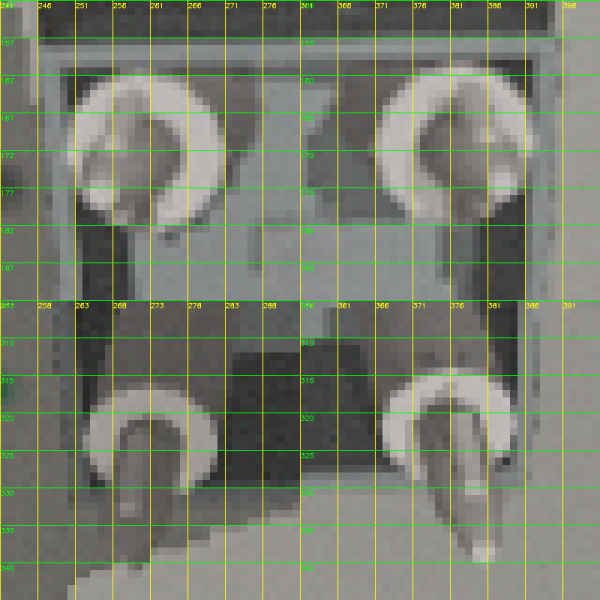

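```bash
python3 - <<'E'
from h import *
import pickle
C,s=pickle.load(open("w1.pkl","rb"))
P=plane(C,[[260.15,171.1],[381.05,168.0],[272.6,324.6],[375.4,322.4]],58)
print(P,P.mean(0)); d=lambda i,j:np.linalg.norm(P[i]-P[j])
print(d(0,1),d(2,3),"102",d(0,2),d(1,3),"152")
a=P[2]-P[0];b=P[3]-P[1];c=P[1]-P[0];e=P[3]-P[2]
print([np.degrees(np.arctan2(v[1],v[0])) for v in (a,b)],[np.degrees(np.arctan2(-v[0],v[1])) for v in(c,e)])
m=P.mean(0); 
# back-projection check in scene/side
th=np.radians(-0.0)
for n in("scene","side"): print(n,proj(cam(n),P))
E
```

```text
[[472.26941873 165.01667567  58.        ]
 [469.25634919 267.11003314  58.        ]
 [627.0942097  169.04931102  58.        ]
 [624.2030955  271.83307775  58.        ]] [548.20576828 218.25227439  58.        ]
102.1378099770249 102.82441948973727 102 154.87729996944626 155.01871287870821 152
[np.float64(1.492014009509937), np.float64(1.7459337768381487)] [np.float64(1.690473075964722), np.float64(1.6111977740945562)]
scene [[239.33550641 192.84095797]
 [211.88203159 177.93524387]
 [274.69892118 162.99495201]
 [247.77219338 149.79637626]]
side [[372.04957733 267.21296942]
 [376.12943558 308.23600487]
 [300.989622   264.3496191 ]
 [297.1754839  305.11058931]]
```

```bash
python3 - <<'E'
from h import *
q=np.array([[178,68],[322,131],[73,236],[228,306]])/4+[320,225]
r=(np.array([[70,52],[260,47],[83,131],[285,125]]))/4+[310,155]
for C,p in((cam("scene"),q),(cam("side"),r)):
    P=plane(C,p,4);print(P.round(1),P.mean(0))
P=plane(cam("side"),(np.array([[419,228],[727,235],[432,60],[714,70]]))/4+[285-90,250],58);print(P,P.mean(0))
E
```

```text
[[ 574.7 -178.7    4. ]
 [ 586.5 -280.1    4. ]
 [ 423.2 -199.     4. ]
 [ 437.6 -300.     4. ]] [ 505.49086381 -239.43173394    4.        ]
[[ 587.6 -276.7    4. ]
 [ 434.5 -296.4    4. ]
 [ 573.3 -175.     4. ]
 [ 421.3 -194.7    4. ]] [ 504.14976737 -235.69339365    4.        ]
[[618.70579079 275.69498203  58.        ]
 [468.10907039 268.17683213  58.        ]
 [622.53665252 170.51610093  58.        ]
 [469.15921977 165.57019184  58.        ]] [544.62768337 219.98952673  58.        ]
```

>>> apply_moves([
  [[4.4,-46.0,5.4],-5.9,1],
  [[4.4,-46.0,5.4],-5.9,1],
  [[4.4,-46.0,5.4],-5.9,1],
  [[4.4,-46.0,5.4],-5.9,1],
  [[4.4,-46.0,5.4],-5.9,1],
  [[4.4,-46.0,5.4],-5.9,1],
  [[4.4,-46.0,5.4],-5.9,1],
  [[4.4,-46.0,5.4],-5.9,1],
  [[4.4,-46.0,5.4],-5.9,1],
  [[4.4,-46.0,5.4],-5.9,1],
  [[4.4,-46.0,5.4],-5.9,1],
  [[4.4,-46.0,5.4],-5.9,1],
  [[4.4,-46.0,5.4],-5.9,1],
])

```text
time_s: 2.7
position: [457.1, -246.0, 126.6]
orientation: [[-0.994, -0.106, 0.0], [-0.106, 0.994, 0.0], [-0.0, 0.0, -1.0]]
wrist_force: [-0.7, -0.0, -0.3]
width: 85.3
```

```bash
python3 - <<'E'
from h import *
im,C,s=snap("wrist","w2"); print(s["time_s"],s["position"],s["orientation"],s["dq"].max())
import pickle; pickle.dump((C,s),open("w2.pkl","wb"))
E
```

```text
2.7 [ 457.1212346  -245.98140818  126.60257255] [[-9.94398081e-01 -1.05699813e-01  7.32557276e-05]
 [-1.05699796e-01  9.94398065e-01  2.02727982e-04]
 [-9.42736636e-05  1.93849201e-04 -9.99999977e-01]] 0.10866837610012128
```

View pics/w2.png

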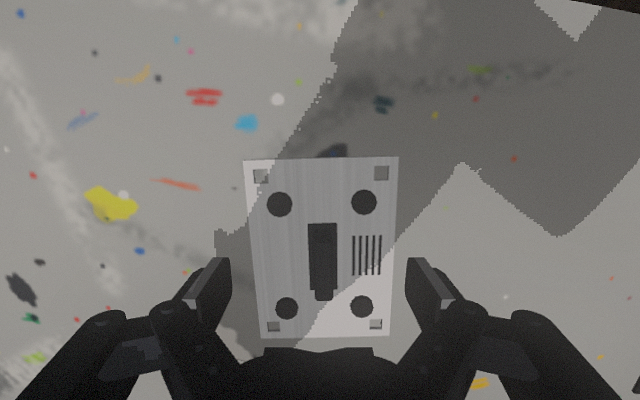

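The panel sits in almost the same pixels as the posts did: holes at about (260,176), (381,173), (274,327) and (376,324). I'll refine these.

```bash
python3 - <<'E'
from h import *
import pickle
im=cv2.imread("pics/w2.png");g=cv2.cvtColor(im,6)
t=[]
for (x,y) in [(260,176),(381,173),(274,327),(376,324)]:
    c=cv2.resize(im[y-15:y+15,x-15:x+15],None,fx=10,fy=10,interpolation=0)
    for k in range(0,30,5):
        cv2.putText(c,str(x-15+k),(k*10,10),0,.35,(0,0,255));cv2.putText(c,str(y-15+k),(0,k*10+10),0,.35,(0,160,0))
        cv2.line(c,(k*10,0),(k*10,400),(0,255,255),1);cv2.line(c,(0,k*10),(400,k*10),(0,255,0),1)
    t.append(c)
cv2.imwrite("pics/w2c.png",np.vstack([np.hstack(t[:2]),np.hstack(t[2:])]))
C,s=pickle.load(open("w2.pkl","rb"))
m=(g<60).astype(np.uint8);n,l,st,ce=cv2.connectedComponentsWithStats(m)
pads=[]
for i in range(1,n):
    if 200<st[i][4]<1500 and 240<ce[i][0]<400 : print(st[i],ce[i],plane(C,[ce[i]],11)[0])
E
```

```text
[351 190  25  24 462] [363.42207792 201.68181818] [ 450.41511857 -207.57506772   11.        ]
[267 192  25  25 428] [279.28504673 204.04672897] [ 460.08158402 -278.2383865    11.        ]
[275 298  23  21 368] [286.07065217 307.92119565] [ 562.35847538 -264.82528772   11.        ]
```

View pics/w2c.png

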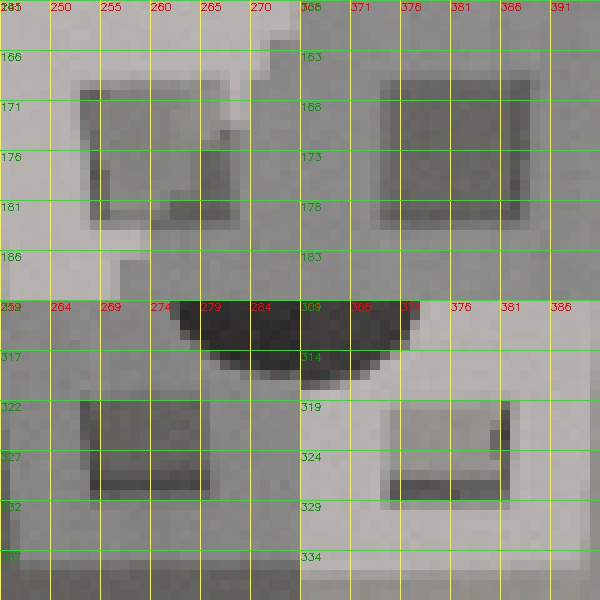

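```bash
python3 - <<'E'
from h import *
import pickle
C,s=pickle.load(open("w2.pkl","rb"))
P=plane(C,[[260.35,175.85],[381.05,172.8],[273.2,326.1],[375.4,323.95]],4)
print(P,P.mean(0)); d=lambda i,j:np.linalg.norm(P[i]-P[j])
print(d(0,1),d(2,3),"102",d(0,2),d(1,3),"152")
a=P[2]-P[0];b=P[3]-P[1];c=P[1]-P[0];e=P[3]-P[2]
print([np.degrees(np.arctan2(v[1],v[0])) for v in (a,b)],[np.degrees(np.arctan2(-v[0],v[1])) for v in(c,e)])
R=s["orientation"]
print("rel tool",R.T@(P.mean(0)-s["position"]))
for n in("scene","side"): print(n,proj(cam(n),P))
# grip top: bar outline
im=cv2.imread("pics/w2.png");g=cv2.cvtColor(im,6)
x=cv2.resize(im[215:305,295:350],None,fx=6,fy=6,interpolation=0);cv2.imwrite("pics/w2g.png",x)
c=P.mean(0);u=(a+b)/np.linalg.norm(a+b);v=np.array([-u[1],u[0],0])
print("pred grip top corners",proj(C,[c+[0,0,30]+u*i*28+v*j*8 for i in(-1,1) for j in(-1,1)]))
E
```

```text
[[ 439.02071702 -296.71852822    4.        ]
 [ 425.49534263 -195.17824063    4.        ]
 [ 590.30674768 -276.43405078    4.        ]
 [ 576.94350749 -174.8768864     4.        ]] [ 507.94157871 -235.80192651    4.        ]
102.43713074108395 102.43258184905481 102 152.6398476701466 152.80278669885905 152
[np.float64(7.636690115423829), np.float64(7.634883124653241)] [np.float64(7.587252609107171), np.float64(7.496110192834492)]
rel tool [-51.60006362   4.72698959 122.60835625]
scene [[376.10754946 300.37618879]
 [337.50343442 282.58231591]
 [399.99697212 256.13011167]
 [363.73719357 240.80296855]]
side [[373.58437144 166.62628868]
 [379.82859269 186.08728602]
 [326.66192903 168.00142604]
 [329.52051848 187.71069441]]
pred grip top corners [[312.39644318 241.44183983]
 [332.44567476 240.94547766]
 [314.50212023 301.73046655]
 [333.20955346 301.29001844]]
```

View pics/w2g.png

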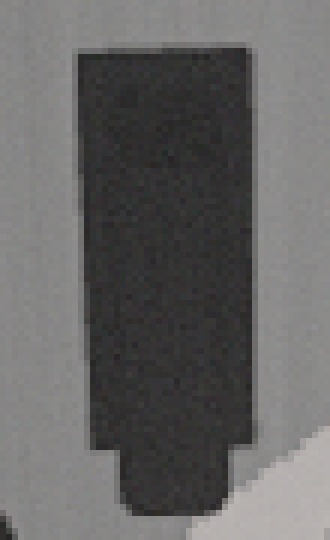

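The panel measures 152.7 × 102.4 mm between holes, against 152 × 102 expected. Its angle is 7.6° and its centre is (508,-236), so I'll grasp it.

>>> apply_moves([
  [[-5.16,0.47,3],-1.5,1],
  [[-5.16,0.47,5],-1.5,1],
  [[-5.16,0.47,6],-1.5,1],
  [[-5.16,0.47,7],-1.5,1],
  [[-5.16,0.47,8],-1.5,1],
  [[-5.16,0.47,9],-1.5,1],
  [[-5.16,0.47,9.5],-1.5,1],
  [[-5.16,0.47,9.86],-1.5,1],
  [[-5.16,0.47,9.86],-1.5,1],
  [[-5.16,0.47,9.86],-1.5,1],
])

```text
time_s: 3.75
position: [507.8, -237.8, 28.0]
orientation: [[-0.992, -0.13, 0.0], [-0.13, 0.992, -0.0], [-0.0, -0.0, -1.0]]
wrist_force: [0.8, 0.1, 0.7]
width: 85.7
```

```bash
python3 - <<'E'
from h import *
im,C,s=snap("side","s3"); print(s["position"],s["wrist_force"])
a=cv2.resize(im[120:220,280:420],None,fx=4,fy=4)
cv2.imwrite("pics/s3c.png",a)
E
```

```text
[ 507.77757685 -237.78453656   28.04263089] [0.82753176 0.10720891 0.73358751]
```

View pics/s3c.png

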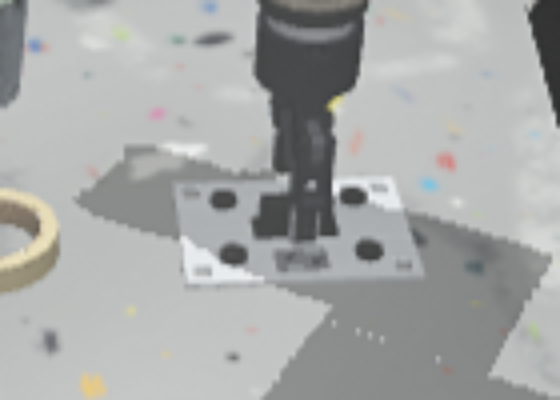

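The gripper is centred over the grip bar, so I'll close it.

>>> apply_moves([
  [[0,0,0],0,-1],
  [[0,0,0],0,-1],
  [[0,0,0],0,-1],
  [[0,0,0],0,-1],
  [[0,0,0],0,-1],
  [[0,0,0],0,-1],
  [[0,0,0],0,-1],
  [[0,0,0],0,-1],
], force=60)

```text
time_s: 4.6
position: [507.8, -237.6, 28.0]
orientation: [[-0.992, -0.13, 0.0], [-0.13, 0.992, -0.0], [-0.0, -0.0, -1.0]]
wrist_force: [-1.3, 0.8, 3.9]
width: 14.9
```

>>> apply_moves([
  [[0,0,-1],0,-1],
  [[0,0,-3],0,-1],
  [[0,0,-6],0,-1],
  [[0,0,-9],0,-1],
  [[-2,10,-12],1.5,-1],
  [[-3,14,-12],2,-1],
  [[-4,18,-12],3,-1],
  [[-5,22,-12],4,-1],
  [[-6,26,-12],5,-1],
  [[-7,30,-12],5.9,-1],
  [[-8,34,-12],5.9,-1],
  [[-9,38,-12],5.9,-1],
  [[-9.4,41,-12],5.9,-1],
  [[-9.6,43,-12],5.9,-1],
  [[-9.7,44,-12],5.9,-1],
  [[-9.8,44.7,-12],5.9,-1],
  [[-9.8,44.7,-12],5.9,-1],
  [[-9.8,44.7,-12],5.9,-1],
  [[-9.8,44.7,-12],5.9,-1],
])

```text
time_s: 6.5
position: [546.9, 217.3, 147.7]
orientation: [[-1.0, -0.026, -0.0], [-0.026, 1.0, -0.0], [0.0, -0.0, -1.0]]
wrist_force: [-0.2, -0.0, -2.4]
width: 14.7
```

```bash
python3 - <<'E'
from h import *
import pickle
im,C,s=snap("wrist","w4"); print(s["position"],s["wrist_force"],s["width"],s["orientation"][0])
pickle.dump((C,s),open("w4.pkl","wb"))
im2,_,_=snap("side","s4");im3,_,_=snap("scene","v4")
cv2.imwrite("pics/c4.png",np.hstack([cv2.resize(im2[200:350,250:450],(600,450),interpolation=2)]))
E
```

```text
[546.88076776 217.33032339 147.74458069] [-0.195492   -0.0211445  -2.36059104] 14.745479038967904 [-9.99664705e-01 -2.58928858e-02 -1.89349862e-04]
```

View pics/w4.png

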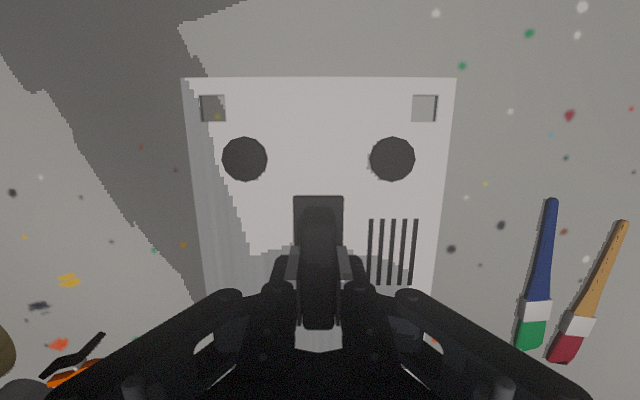

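View pics/c4.png

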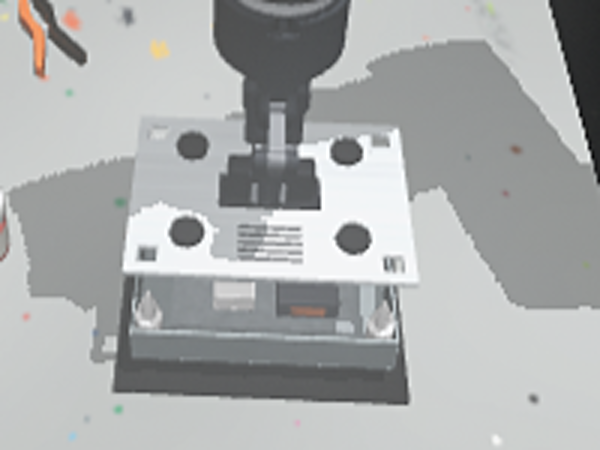

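```bash
python3 - <<'E'
from h import *
import pickle
im=cv2.imread("pics/w4.png")
a=cv2.resize(im[85:130,190:235],None,fx=8,fy=8,interpolation=0);b=cv2.resize(im[85:130,405:450],None,fx=8,fy=8,interpolation=0)
for c,x0 in((a,190),(b,405)):
    for k in range(0,45,5):
        cv2.putText(c,str(x0+k),(k*8,8),0,.3,(0,0,255));cv2.putText(c,str(85+k),(0,k*8+8),0,.3,(0,160,0))
        cv2.line(c,(k*8,0),(k*8,400),(0,255,255),1);cv2.line(c,(0,k*8),(400,k*8),(0,255,0),1)
cv2.imwrite("pics/w4c.png",np.hstack([a,b]))
C,s=pickle.load(open("w4.pkl","rb"))
print(C[3])
z=s["position"][2]-28+4
P=plane(C,[[213,108],[424.5,108]],z);print(P,np.linalg.norm(P[0]-P[1]))
print([(s["orientation"].T@(p-s["position"])) for p in P])
for zz in (82,58):print(plane(C,[[213,108],[424.5,108]],zz))
E
```

```text
[474.81704916 215.90417883 274.98417901]
[[472.11437933 164.84665619 123.74458069]
 [469.34725711 267.48659133 123.74458069]] 102.67722848851083
[array([ 76.09550823, -50.52182848,  24.03261608]), array([76.20406548, 52.15533646, 23.99703671])]
[[471.36839865 150.75395232  82.        ]
 [467.83750584 281.72417332  82.        ]]
[[470.93951576 142.65170558  58.        ]
 [466.9695122  289.9097141   58.        ]]
```

View pics/w4c.png

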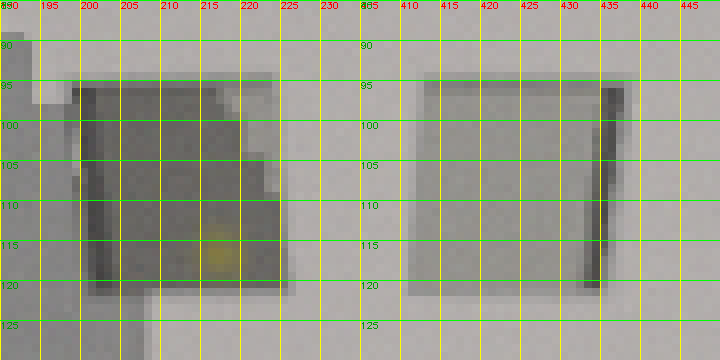

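The in-hand holes, at (472.1,164.8) and (469.3,267.5), match the measured near posts at (472.3,165.0) and (469.3,267.1). I'll lower to just above the pin tips and look.

>>> apply_moves([
  [[0,0,1],0,-1],
  [[0,0,2],0,-1],
  [[0,0,2.7],0,-1],
  [[0,0,3.2],0,-1],
  [[0,0,3.3],0,-1],
  [[0,0,3.3],0,-1],
])

```text
time_s: 7.25
position: [546.7, 218.4, 114.4]
orientation: [[-1.0, -0.027, -0.0], [-0.027, 1.0, -0.0], [0.0, -0.0, -1.0]]
wrist_force: [-0.1, -1.3, -2.7]
width: 14.7
```

```bash
cat > look.py <<'E'
from h import *
import pickle,sys
def look(n):
    im,C,s=snap("wrist","w"+n); print(s["time_s"],s["position"],s["wrist_force"],s["torque"],s["width"],s["orientation"][0])
    pickle.dump((C,s),open("w"+n+".pkl","wb"))
    im2,_,_=snap("side","s"+n);im3,_,_=snap("scene","v"+n)
    a=cv2.resize(im[85:130,180:245],None,fx=6,fy=6,interpolation=0);b=cv2.resize(im[85:130,395:460],None,fx=6,fy=6,interpolation=0)
    c=cv2.resize(im2[220:320,270:400],(390,300),interpolation=2);d=cv2.resize(im3[100:215,185:310],(390,359),interpolation=2)[:300]
    cv2.imwrite("pics/c"+n+".png",np.vstack([np.hstack([a,b]),np.hstack([c,d])]))
look(sys.argv[1])
E
python3 look.py 5
```

```text
7.25 [546.72946911 218.40665491 114.44637079] [-0.05008945 -1.27763383 -2.72908656] [-0.01636304 -0.0068406   0.0025582 ] 14.68435275167002 [-9.99628569e-01 -2.72496510e-02 -4.24898971e-04]
```

View pics/c5.png

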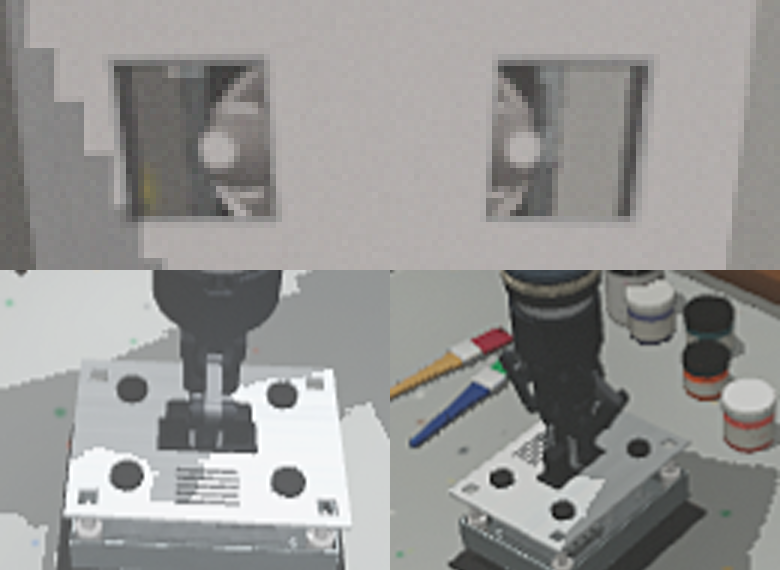

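Both pin tips show through the holes, at about (215.8,109.6) and (416.6,109.6). I'll compute the offsets.

```bash
python3 - <<'E'
from h import *
import pickle
C,s=pickle.load(open("w5.pkl","rb"));R=s["orientation"];p=s["position"]
# edges TL hole: x 112..274 -> ; y 60..218
tl=[180+(118+274)/12-.5, 85+(60+216)/12-.5]; tr=[395+((490-390)+(645-390))/12-.5, 85+(62+218)/12-.5]
print(tl,tr)
H=plane(C,[tl,tr],p[2]-24); H2=[R.T@(h-p) for h in H];print("holes tool",np.round(H2,2))
for z in(81,82,83):
    T=plane(C,[[215.8,109.6],[416.6,109.6]],z);T2=[R.T@(h-p) for h in T];print(z,"tips tool",np.round(T2,2),np.linalg.norm(T[0]-T[1]))
E
```

```text
[212.16666666666666, 107.5] [424.0833333333333, 107.83333333333333]
holes tool [[ 76.33 -50.91  24.04]
 [ 76.28  51.95  24.02]]
81 tips tool [[ 75.54 -52.32  33.49]
 [ 75.63  51.35  33.47]] 103.67464244002707
82 tips tool [[ 75.52 -51.99  32.49]
 [ 75.61  51.04  32.47]] 103.02950837390088
83 tips tool [[ 75.5  -51.67  31.49]
 [ 75.58  50.72  31.47]] 102.3843743077746
```

>>> apply_moves([
  [[-0.07,-0.1,0],0,-1],
  [[-0.07,-0.1,0.3],0,-1],
  [[-0.07,-0.1,0.5],0,-1],
  [[-0.07,-0.1,0.7],0,-1],
  [[-0.07,-0.1,0.7],0,-1],
  [[-0.07,-0.1,0.7],0,-1],
])

```text
time_s: 8.0
position: [547.5, 217.3, 107.6]
orientation: [[-1.0, -0.027, -0.0], [-0.027, 1.0, -0.0], [0.0, -0.0, -1.0]]
wrist_force: [-0.1, 0.3, -3.0]
width: 15.0
```

```bash
python3 look.py 6
```

```text
8.0 [547.47662945 217.34786538 107.57221518] [-0.12746323  0.30658129 -3.03843487] [ 0.00736082 -0.03893822  0.0149545 ] 14.998360369709719 [-9.99631859e-01 -2.71305124e-02 -2.87452304e-04]
```

View pics/c6.png

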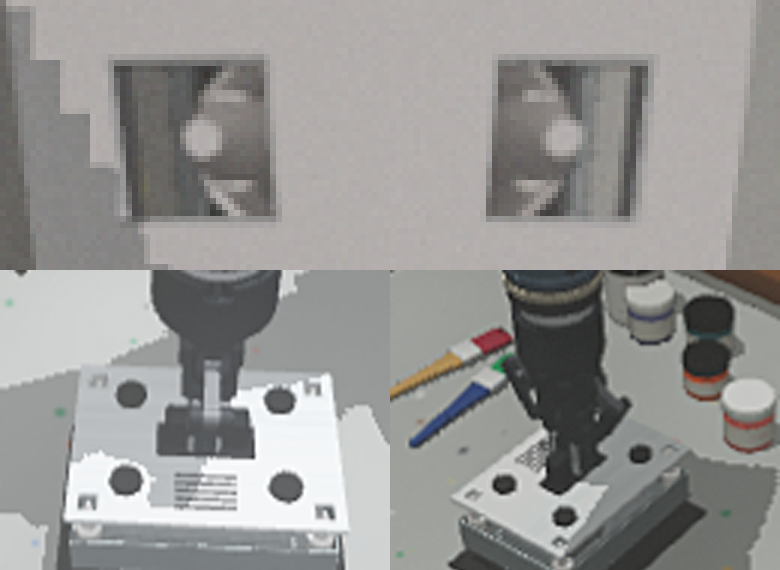

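The tips are now centred in the holes, at (213,107.5) and (423.5,107.5). I'll lower onto the barbs.

>>> apply_moves([
  [[0,0,0.2],0,-1],
  [[0,0,0.4],0,-1],
  [[0,0,0.6],0,-1],
  [[0,0,0.8],0,-1],
  [[0,0,0.9],0,-1],
  [[0,0,0.9],0,-1],
])

```text
time_s: 8.75
position: [547.4, 217.4, 98.5]
orientation: [[-1.0, -0.027, -0.0], [-0.027, 1.0, -0.0], [0.0, -0.0, -1.0]]
wrist_force: [-0.2, -1.5, -2.5]
width: 15.0
```

```bash
python3 look.py 7
```

```text
8.75 [547.44174185 217.35793179  98.46261125] [-0.22122751 -1.52516097 -2.51376158] [-0.01953461  0.00907763  0.01445314] 15.007592469629344 [-9.99631343e-01 -2.71484899e-02 -3.70559741e-04]
```

View pics/c7.png

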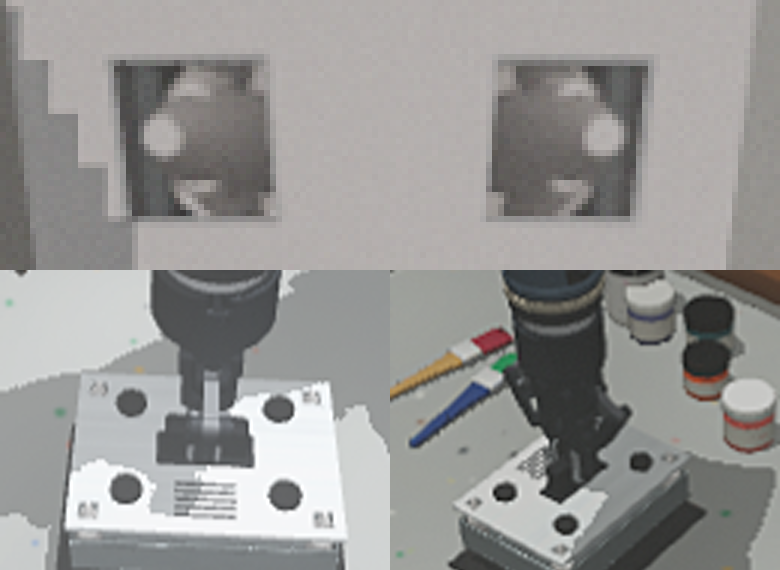

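All four pins are through. I'll lower until light contact.

>>> apply_moves([
  [[0,0,0.1],0,-1],
  [[0,0,0.2],0,-1],
  [[0,0,0.2],0,-1],
])

```text
time_s: 9.2
position: [547.3, 217.4, 96.6]
orientation: [[-1.0, -0.027, -0.0], [-0.027, 1.0, -0.0], [0.0, -0.0, -1.0]]
wrist_force: [-1.2, 0.2, -1.1]
width: 14.8
```

>>> apply_moves([
  [[0,0,0.1],0,-1],
  [[0,0,0.1],0,-1],
  [[0,0,0.1],0,-1],
])

```text
time_s: 9.5
position: [547.4, 217.4, 95.7]
orientation: [[-1.0, -0.027, -0.0], [-0.027, 1.0, -0.0], [0.0, -0.0, -1.0]]
wrist_force: [-1.5, -0.7, 1.1]
width: 14.8
```

>>> apply_moves([
  [[0,0,0],0,1],
  [[0,0,0],0,1],
  [[0,0,0],0,1],
  [[0,0,0],0,1],
  [[0,0,-1],0,1],
  [[0,0,-3],0,1],
  [[0,0,-6],0,1],
  [[0,0,-9],0,1],
  [[0,0,-9],0,1],
  [[0,0,-9],0,1],
])

```text
time_s: 10.5
position: [548.0, 217.6, 186.9]
orientation: [[-1.0, -0.027, 0.002], [-0.027, 1.0, 0.001], [-0.002, 0.001, -1.0]]
wrist_force: [0.4, 0.0, -0.4]
width: 85.3
```

```bash
python3 look.py 8
```

```text
10.5 [548.00207012 217.59358718 186.90246449] [ 0.37952281  0.00449737 -0.36401105] [-0.01069977  0.00582226  0.00505446] 85.27079926524384 [-0.99962827 -0.02719037  0.00200361]
```

View pics/w8.png

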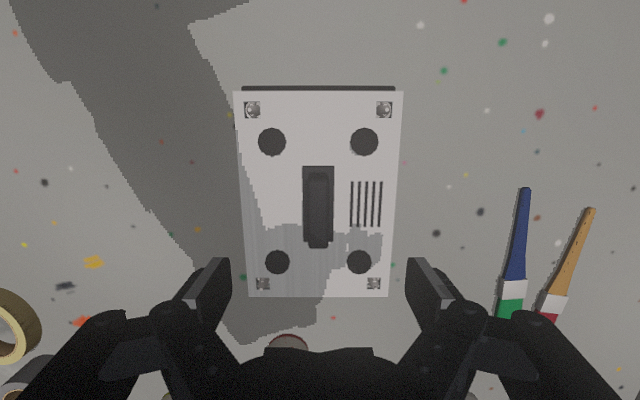

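View pics/c8.png

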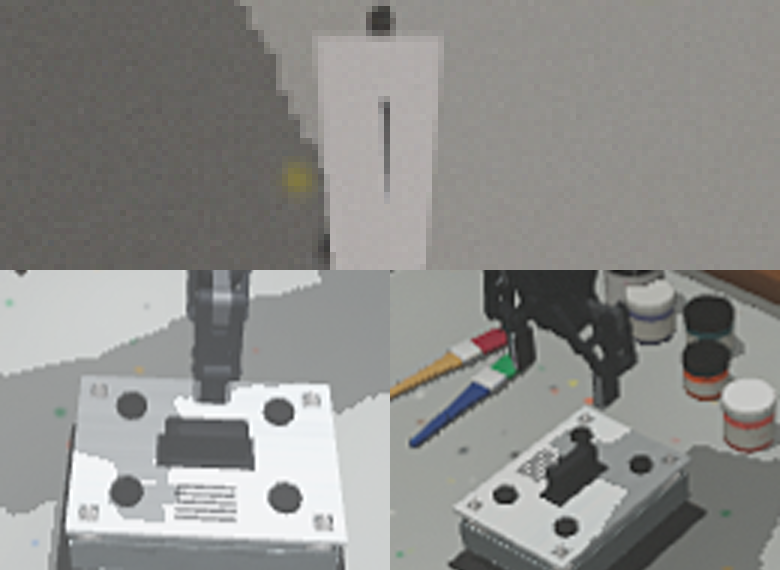

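The panel hangs on all four pins, with pads at about (271,142), (364,142), (277,262) and (359,262). I'll measure the pads in the tool frame.

```bash
cat > pads.py <<'E'
from h import *
import pickle,sys
im=cv2.imread(f"pics/w{sys.argv[1]}.png");g=cv2.cvtColor(im,6)
C,s=pickle.load(open(f"w{sys.argv[1]}.pkl","rb"));R=s["orientation"];p=s["position"]
m=(g<85).astype(np.uint8)
m=cv2.morphologyEx(m,cv2.MORPH_OPEN,np.ones((5,5)));n,l,st,ce=cv2.connectedComponentsWithStats(m)
Q=[]
for i in range(1,n):
    w,h=st[i][2:4]
    if 18<w<36 and 18<h<36: 
        q=plane(C,[ce[i]],float(sys.argv[2]))[0];Q.append(q);print(ce[i].round(1),st[i][2:],q.round(1),"tool",(R.T@(q-p)).round(1))
Q=np.array(Q);print(Q.mean(0),np.linalg.norm(Q[0]-Q[1]),np.linalg.norm(Q[0]-Q[2]))
E
python3 pads.py 8 79
```

```text
[271.3 141.5] [ 27  26 577] [495.9 180.6  79. ] tool [ 53.3 -35.7 107.8]
[363.9 141.3] [ 27  27 581] [493.8 252.2  79. ] tool [ 53.5  36.  107.8]
[276.9 261.8] [ 23  23 450] [599.  183.8  79. ] tool [-49.9 -35.3 108. ]
[358.7 261.8] [ 24  23 448] [597.  255.2  79. ] tool [-49.8  36.2 108. ]
[546.43325802 217.92819358  79.        ] 71.64099773483797 103.16843927458343
```

>>> apply_moves([
  [[2.5,-1.8,0],0,-1],
  [[5.2,-3.6,0],0,-1],
  [[5.2,-3.6,0],0,-1],
  [[5.2,-3.6,0],0,-1],
  [[5.2,-3.6,2],0,-1],
  [[5.2,-3.6,4],0,-1],
  [[5.2,-3.6,6],0,-1],
  [[5.2,-3.6,7.5],0,-1],
  [[5.2,-3.6,8.3],0,-1],
  [[5.2,-3.6,8.3],0,-1],
  [[5.2,-3.6,8.3],0,-1],
])

```text
time_s: 11.75
position: [497.1, 180.3, 102.9]
orientation: [[-1.0, -0.027, 0.0], [-0.027, 1.0, -0.0], [-0.0, -0.0, -1.0]]
wrist_force: [0.2, 0.7, 0.5]
width: -0.1
```

```bash
python3 - <<'E'
from h import *
im,C,s=snap("side","s9"); print(s["position"],s["wrist_force"],s["width"])
im2,_,_=snap("scene","v9")
cv2.imwrite("pics/c9.png",np.hstack([cv2.resize(im[220:320,270:400],(390,300),interpolation=2),cv2.resize(im2[100:215,185:310],(390,359),interpolation=2)[:300]]))
E
```

```text
[497.11805751 180.28952179 102.93730951] [0.15641067 0.68939393 0.50083877] -0.10425152484004109
```

View pics/c9.png

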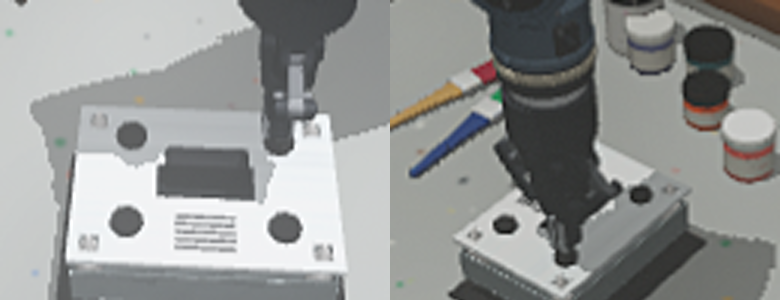

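The closed fingertips are above the pad nearest post0. I'll press in small steps.

>>> apply_moves([
  [[0,0,0.3],0,-1],
  [[0,0,0.6],0,-1],
  [[0,0,0.8],0,-1],
  [[0,0,0.8],0,-1],
])

```text
time_s: 12.25
position: [496.6, 180.0, 94.7]
orientation: [[-1.0, -0.027, 0.0], [-0.027, 1.0, 0.0], [-0.0, -0.0, -1.0]]
wrist_force: [0.6, -0.4, 1.1]
width: -0.0
```

>>> apply_moves([
  [[0,0,0.1],0,-1],
  [[0,0,0.2],0,-1],
  [[0,0,0.2],0,-1],
])

```text
time_s: 12.55
position: [496.6, 180.0, 92.9]
orientation: [[-1.0, -0.027, 0.0], [-0.027, 1.0, -0.0], [-0.0, -0.0, -1.0]]
wrist_force: [-0.5, -0.5, 4.6]
width: 0.1
```

>>> apply_moves([
  [[0,0,0.1],0,-1],
  [[0,0,0.2],0,-1],
  [[0,0,0.3],0,-1],
  [[0,0,0.3],0,-1],
])

```text
time_s: 12.95
position: [496.7, 180.0, 90.3]
orientation: [[-1.0, -0.027, 0.001], [-0.027, 1.0, 0.0], [-0.001, 0.0, -1.0]]
wrist_force: [-1.9, -1.1, 10.0]
width: -0.1
```

>>> apply_moves([
  [[0,0,0.1],0,-1],
  [[0,0,0.2],0,-1],
  [[0,0,0.2],0,-1],
])

```text
time_s: 13.25
position: [496.7, 180.0, 88.5]
orientation: [[-1.0, -0.027, 0.001], [-0.027, 1.0, 0.0], [-0.001, 0.0, -1.0]]
wrist_force: [-3.4, -0.0, 11.9]
width: 0.4
```

>>> apply_moves([
  [[0,0,0.1],0,-1],
  [[0,0,0.1],0,-1],
])

```text
time_s: 13.45
position: [496.7, 180.0, 87.7]
orientation: [[-1.0, -0.027, 0.001], [-0.027, 1.0, 0.0], [-0.001, 0.0, -1.0]]
wrist_force: [-3.8, 0.2, 14.3]
width: 0.3
```

>>> apply_moves([
  [[0,0,0.1],0,-1],
  [[0,0,0.2],0,-1],
  [[0,0,0.2],0,-1],
])

```text
time_s: 13.75
position: [496.6, 179.9, 85.6]
orientation: [[-1.0, -0.027, 0.001], [-0.027, 1.0, -0.0], [-0.001, -0.0, -1.0]]
wrist_force: [-3.5, -2.0, 10.4]
width: -0.0
```

>>> apply_moves([
  [[0,0,0.1],0,-1],
  [[0,0,0.1],0,-1],
])

```text
time_s: 13.95
position: [496.6, 179.9, 84.4]
orientation: [[-1.0, -0.027, 0.001], [-0.027, 1.0, -0.0], [-0.001, -0.0, -1.0]]
wrist_force: [-2.4, -1.3, 10.6]
width: 0.1
```

>>> apply_moves([
  [[0,0,0.1],0,-1],
  [[0,0,0.1],0,-1],
])

```text
time_s: 14.15
position: [496.6, 180.0, 83.5]
orientation: [[-1.0, -0.027, 0.001], [-0.027, 1.0, 0.0], [-0.001, 0.0, -1.0]]
wrist_force: [-3.5, -0.9, 12.9]
width: -0.1
```

The force dropped, which suggests a click. I'll back off and look.

>>> apply_moves([
  [[0,0,-1.5],0,-1],
  [[0,0,-4],0,-1],
  [[-5,3.6,-8],0,-1],
  [[-5,3.6,-10],0,-1],
  [[-5,3.6,-10],0,-1],
  [[-5,3.6,-10],0,-1],
])

```text
time_s: 14.75
position: [545.7, 217.5, 182.5]
orientation: [[-1.0, -0.028, 0.0], [-0.028, 1.0, -0.0], [-0.0, -0.0, -1.0]]
wrist_force: [-1.1, -0.6, -0.3]
width: 0.2
```

```bash
python3 look.py 10; python3 - <<'E'
import cv2,numpy as np
a=cv2.imread("pics/s10.png");b=cv2.imread("pics/v10.png");
cv2.imwrite("pics/c10b.png",np.hstack([cv2.resize(a[245:320,285:385],(500,375),interpolation=2),cv2.resize(b[145:205,200:290],(300,200),interpolation=2)[:375].copy() if 0 else cv2.copyMakeBorder(cv2.resize(b[145:210,200:290],(300,217),interpolation=2),0,158,0,0,0)]))
E
python3 pads.py 10 79
```

```text
14.75 [545.70119563 217.54777289 182.53442521] [-1.0756742  -0.60026715 -0.31946474] [ 0.0122854  -0.01700704  0.01331644] 0.24426401355689167 [-9.99621499e-01 -2.75102736e-02  2.10479532e-04]
[272. 144.] [ 27  27 565] [495.  181.6  79. ] tool [ 51.7 -34.5 103.5]
[364.  144.3] [ 27  27 580] [493.2 251.6  79. ] tool [ 51.6  35.5 103.5]Traceback (most recent call last):
  File "pads.py", line 12, in <module>
    Q=np.array(Q);print(Q.mean(0),np.linalg.norm(Q[0]-Q[1]),np.linalg.norm(Q[0]-Q[2]))
                                                                                ~^^^
IndexError: index 2 is out of bounds for axis 0 with size 2
```

View pics/c10b.png

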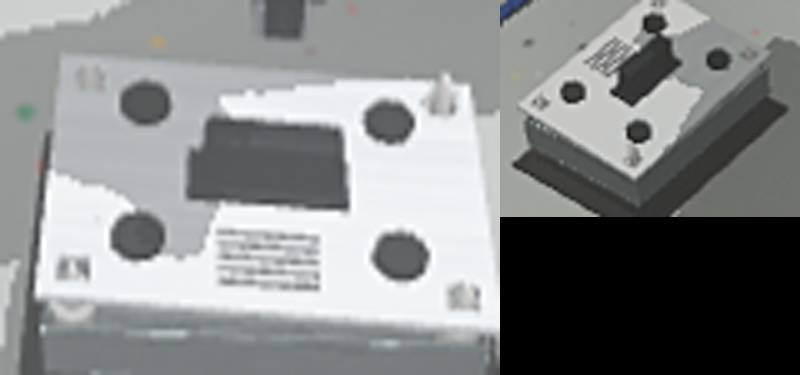

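View pics/w10.png

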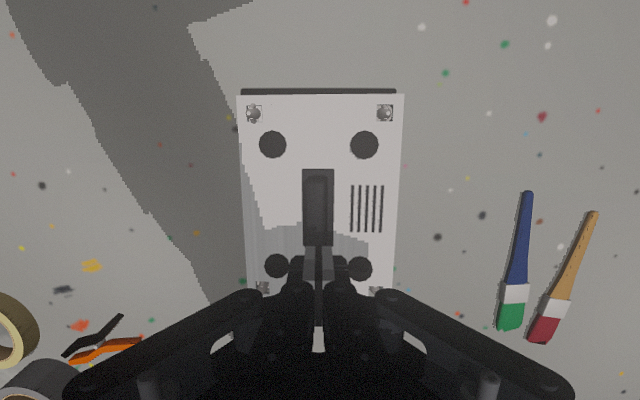

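Post0 is through: its pin stands well proud at (440,95) in the crop. Next is post1.

>>> apply_moves([
  [[2.5,1.8,0],0,-1],
  [[5.1,3.6,0],0,-1],
  [[5.1,3.6,2],0,-1],
  [[5.1,3.6,4],0,-1],
  [[5.1,3.6,6],0,-1],
  [[5.1,3.6,7.5],0,-1],
  [[5.1,3.6,8.3],0,-1],
  [[5.1,3.6,8.7],0,-1],
  [[5.1,3.6,8.7],0,-1],
])

```text
time_s: 15.8
position: [493.2, 251.6, 95.3]
orientation: [[-1.0, -0.027, -0.001], [-0.027, 1.0, -0.001], [0.001, -0.001, -1.0]]
wrist_force: [0.2, 0.8, 0.2]
width: 0.4
```

>>> apply_moves([
  [[0,0,0.2],0,-1],
  [[0,0,0.3],0,-1],
  [[0,0,0.4],0,-1],
  [[0,0,0.4],0,-1],
])

```text
time_s: 16.2
position: [493.9, 252.1, 92.2]
orientation: [[-1.0, -0.027, 0.001], [-0.027, 1.0, 0.0], [-0.001, 0.0, -1.0]]
wrist_force: [-0.9, -0.4, 5.0]
width: -0.1
```

>>> apply_moves([
  [[0,0,0.1],0,-1],
  [[0,0,0.2],0,-1],
  [[0,0,0.2],0,-1],
])

```text
time_s: 16.5
position: [494.0, 252.3, 90.4]
orientation: [[-1.0, -0.027, 0.001], [-0.027, 1.0, 0.001], [-0.001, 0.001, -1.0]]
wrist_force: [-1.2, -1.0, 7.4]
width: -0.2
```

>>> apply_moves([
  [[0,0,0.1],0,-1],
  [[0,0,0.2],0,-1],
  [[0,0,0.3],0,-1],
  [[0,0,0.3],0,-1],
])

```text
time_s: 16.9
position: [493.9, 252.2, 86.7]
orientation: [[-1.0, -0.027, 0.001], [-0.027, 1.0, 0.0], [-0.001, 0.0, -1.0]]
wrist_force: [0.5, 1.5, 2.1]
width: -0.2
```

>>> apply_moves([
  [[0,0,0.1],0,-1],
  [[0,0,0.2],0,-1],
  [[0,0,0.2],0,-1],
])

```text
time_s: 17.2
position: [493.9, 252.1, 84.9]
orientation: [[-1.0, -0.027, 0.001], [-0.027, 1.0, 0.0], [-0.001, 0.0, -1.0]]
wrist_force: [-0.1, 1.7, 6.4]
width: 0.1
```

>>> apply_moves([
  [[0,0,0.1],0,-1],
  [[0,0,0.1],0,-1],
])

```text
time_s: 17.4
position: [493.9, 252.2, 84.1]
orientation: [[-1.0, -0.027, 0.001], [-0.027, 1.0, 0.0], [-0.001, 0.0, -1.0]]
wrist_force: [-1.2, 1.0, 7.7]
width: 0.0
```

>>> apply_moves([
  [[0,0,0.1],0,-1],
  [[0,0,0.1],0,-1],
])

```text
time_s: 17.6
position: [493.9, 252.2, 83.3]
orientation: [[-1.0, -0.027, 0.001], [-0.027, 1.0, 0.001], [-0.001, 0.001, -1.0]]
wrist_force: [-1.8, 1.0, 10.7]
width: -0.2
```

Post1 clicked (7.4 to 2.1 N). Next is post3, on the far side.

>>> apply_moves([
  [[0,0,-1.5],0,-1],
  [[0,0,-4],0,-1],
  [[-5,0,-5],0,-1],
  [[-10.3,0,-5],0,-1],
  [[-10.3,0,-4],0,-1],
  [[-10.3,0,-3],0,-1],
  [[-10.3,0,-2],0,-1],
  [[-10.3,0,-1.3],0,-1],
  [[-10.3,0,-1.3],0,-1],
])

```text
time_s: 18.5
position: [594.8, 254.5, 94.5]
orientation: [[-1.0, -0.028, -0.002], [-0.028, 1.0, -0.001], [0.002, -0.001, -1.0]]
wrist_force: [0.2, 0.2, -0.4]
width: 0.3
```

>>> apply_moves([
  [[0,0,0.2],0,-1],
  [[0,0,0.3],0,-1],
  [[0,0,0.4],0,-1],
  [[0,0,0.4],0,-1],
])

```text
time_s: 18.9
position: [596.4, 254.9, 92.1]
orientation: [[-1.0, -0.027, 0.0], [-0.027, 1.0, 0.0], [-0.0, 0.0, -1.0]]
wrist_force: [-3.1, 0.5, 2.9]
width: 0.1
```

```bash
python3 - <<'E'
from h import *
im,C,s=snap("side","s11"); print(s["position"],s["wrist_force"],s["width"])
im2,_,_=snap("scene","v11")
cv2.imwrite("pics/c11.png",np.hstack([cv2.resize(im[220:320,270:400],(390,300),interpolation=2),cv2.resize(im2[100:215,185:310],(390,359),interpolation=2)[:300]]))
E
```

```text
[596.39104809 254.92502549  92.12358204] [-3.12233696  0.51422145  2.94876149] 0.11112602303311346
```

View pics/c11.png

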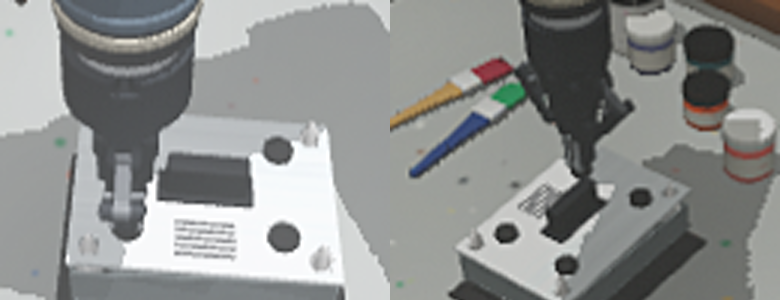

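Posts 0 and 1 are through, and the tip is on the pad beside post3. Pressing.

>>> apply_moves([
  [[0,0,0.1],0,-1],
  [[0,0,0.2],0,-1],
  [[0,0,0.2],0,-1],
])

```text
time_s: 19.3
position: [596.5, 254.9, 90.1]
orientation: [[-1.0, -0.027, 0.0], [-0.027, 1.0, 0.0], [-0.0, 0.0, -1.0]]
wrist_force: [-3.7, 0.4, 7.7]
width: -0.2
```

>>> apply_moves([
  [[0,0,0.1],0,-1],
  [[0,0,0.2],0,-1],
  [[0,0,0.2],0,-1],
])

```text
time_s: 19.6
position: [596.6, 254.9, 88.5]
orientation: [[-1.0, -0.027, 0.001], [-0.027, 1.0, 0.0], [-0.001, 0.0, -1.0]]
wrist_force: [-4.0, -0.7, 10.0]
width: -0.3
```

>>> apply_moves([
  [[0,0,0.1],0,-1],
  [[0,0,0.2],0,-1],
  [[0,0,0.2],0,-1],
])

```text
time_s: 19.9
position: [596.7, 254.9, 86.9]
orientation: [[-1.0, -0.027, 0.001], [-0.027, 1.0, 0.001], [-0.001, 0.001, -1.0]]
wrist_force: [-4.9, 0.2, 13.3]
width: -0.0
```

>>> apply_moves([
  [[0,0,0.1],0,-1],
  [[0,0,0.1],0,-1],
])

```text
time_s: 20.1
position: [596.8, 255.0, 86.1]
orientation: [[-1.0, -0.027, 0.001], [-0.027, 1.0, 0.001], [-0.001, 0.001, -1.0]]
wrist_force: [-5.1, -0.4, 13.7]
width: 0.0
```

>>> apply_moves([
  [[0,0,0.1],0,-1],
  [[0,0,0.2],0,-1],
  [[0,0,0.2],0,-1],
])

```text
time_s: 20.4
position: [597.0, 255.0, 84.3]
orientation: [[-1.0, -0.027, 0.002], [-0.027, 1.0, 0.001], [-0.002, 0.001, -1.0]]
wrist_force: [-4.0, -0.6, 11.9]
width: 0.2
```

>>> apply_moves([
  [[0,0,0.1],0,-1],
  [[0,0,0.1],0,-1],
])

```text
time_s: 20.6
position: [597.2, 254.9, 82.8]
orientation: [[-1.0, -0.027, 0.002], [-0.027, 1.0, 0.0], [-0.002, 0.0, -1.0]]
wrist_force: [0.3, -0.9, 0.8]
width: 0.1
```

>>> apply_moves([
  [[0,0,0.1],0,-1],
  [[0,0,0.1],0,-1],
])

```text
time_s: 20.8
position: [597.3, 254.9, 81.6]
orientation: [[-1.0, -0.027, 0.002], [-0.027, 1.0, 0.0], [-0.002, 0.0, -1.0]]
wrist_force: [-1.7, -0.6, 9.1]
width: 0.1
```

Post3 clicked. Last is post2.

>>> apply_moves([
  [[0,0,-1.5],0,-1],
  [[0,0,-5],0,-1],
  [[0,-1,-6],0,-1],
  [[0,-4,-6],0,-1],
  [[0,-7.2,-6],0,-1],
  [[0,-7.2,-5],0,-1],
  [[0,-7.2,-3],0,-1],
  [[0,-7.2,-2],0,-1],
  [[0,-7.2,-1.2],0,-1],
  [[0,-7.2,-1.2],0,-1],
])

```text
time_s: 21.8
position: [597.9, 182.9, 91.3]
orientation: [[-1.0, -0.028, -0.002], [-0.028, 1.0, -0.001], [0.002, -0.001, -1.0]]
wrist_force: [-0.0, -0.5, -1.2]
width: 0.2
```

>>> apply_moves([
  [[0,0,0.2],0,-1],
  [[0,0,0.3],0,-1],
  [[0,0,0.4],0,-1],
  [[0,0,0.4],0,-1],
])

```text
time_s: 22.2
position: [598.6, 182.8, 88.9]
orientation: [[-1.0, -0.027, 0.0], [-0.027, 1.0, 0.0], [-0.0, -0.0, -1.0]]
wrist_force: [-0.3, -0.5, -0.4]
width: 0.2
```

```bash
python3 - <<'E'
from h import *
im,C,s=snap("side","s12"); print(s["position"],s["wrist_force"],s["width"])
im2,_,_=snap("scene","v12")
cv2.imwrite("pics/c12.png",np.hstack([cv2.resize(im[220:320,270:400],(390,300),interpolation=2),cv2.resize(im2[100:215,185:310],(390,359),interpolation=2)[:300]]))
E
```

```text
[598.64585509 182.84451628  88.94226392] [-0.27430852 -0.53654096 -0.42801675] 0.23444876804024845
```

View pics/c12.png

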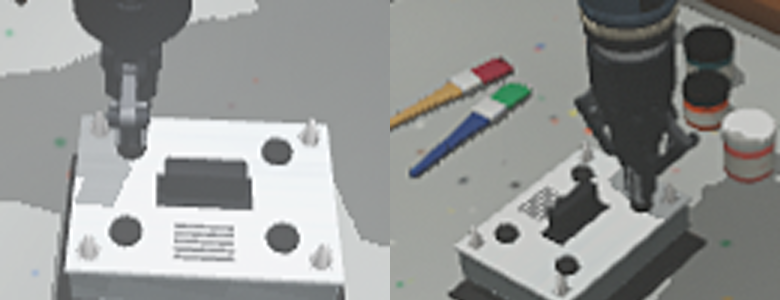

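All four pins now appear proud, and post2 may have gone through as well. I'll press here anyway to make sure.

>>> apply_moves([
  [[0,0,0.2],0,-1],
  [[0,0,0.3],0,-1],
  [[0,0,0.4],0,-1],
  [[0,0,0.4],0,-1],
])

```text
time_s: 22.7
position: [598.5, 182.7, 84.6]
orientation: [[-1.0, -0.027, -0.0], [-0.027, 1.0, -0.0], [0.0, -0.0, -1.0]]
wrist_force: [-1.3, -0.7, 2.1]
width: -0.0
```

>>> apply_moves([
  [[0,0,0.1],0,-1],
  [[0,0,0.2],0,-1],
  [[0,0,0.2],0,-1],
])

```text
time_s: 23.0
position: [598.5, 182.7, 82.9]
orientation: [[-1.0, -0.027, 0.0], [-0.027, 1.0, -0.0], [-0.0, -0.0, -1.0]]
wrist_force: [-2.3, -1.7, 4.9]
width: 0.1
```

>>> apply_moves([
  [[0,0,0.1],0,-1],
  [[0,0,0.2],0,-1],
  [[0,0,0.2],0,-1],
])

```text
time_s: 23.3
position: [598.5, 182.8, 81.3]
orientation: [[-1.0, -0.027, 0.0], [-0.027, 1.0, 0.0], [-0.0, 0.0, -1.0]]
wrist_force: [-2.3, -0.6, 8.7]
width: 0.1
```

>>> apply_moves([
  [[0,0,0.1],0,-1],
  [[0,0,0.2],0,-1],
  [[0,0,0.2],0,-1],
])

```text
time_s: 23.6
position: [598.5, 182.8, 79.8]
orientation: [[-1.0, -0.027, 0.001], [-0.027, 1.0, 0.0], [-0.001, 0.0, -1.0]]
wrist_force: [-5.3, -1.9, 12.9]
width: 0.3
```

>>> apply_moves([
  [[0,0,0.1],0,-1],
  [[0,0,0.2],0,-1],
  [[0,0,0.2],0,-1],
])

```text
time_s: 23.9
position: [598.5, 182.7, 78.3]
orientation: [[-1.0, -0.027, 0.001], [-0.027, 1.0, 0.0], [-0.001, 0.0, -1.0]]
wrist_force: [-5.8, -1.2, 16.6]
width: -0.0
```

>>> apply_moves([
  [[0,0,0.1],0,-1],
  [[0,0,0.2],0,-1],
  [[0,0,0.2],0,-1],
])

```text
time_s: 24.2
position: [598.5, 182.7, 76.7]
orientation: [[-1.0, -0.027, 0.001], [-0.027, 1.0, 0.0], [-0.001, 0.0, -1.0]]
wrist_force: [-7.1, -2.0, 20.7]
width: -0.2
```

Force rises steadily with no further drop, so post2 is seated. I'll retreat with the fingers open and look.

>>> apply_moves([
  [[0,0,-1.5],0,-1],
  [[0,0,-5],0,-1],
  [[4,2,-9],0,-1],
  [[8,3.6,-11],0,1],
  [[10,3.6,-11],0,1],
  [[10,3.6,-11],0,1],
  [[10,3.6,-11],0,1],
  [[10,3.6,-11],0,1],
])

```text
time_s: 25.0
position: [498.3, 216.0, 184.3]
orientation: [[-1.0, -0.027, 0.0], [-0.027, 1.0, -0.0], [-0.0, -0.0, -1.0]]
wrist_force: [0.0, 0.3, -1.0]
width: 72.6
```

```bash
python3 look.py 13; python3 pads.py 13 69;  python3 - <<'E'
import cv2,numpy as np
a=cv2.imread("pics/s13.png");b=cv2.imread("pics/v13.png");
cv2.imwrite("pics/c13b.png",np.hstack([cv2.resize(a[245:320,285:385],(400,300),interpolation=2),cv2.resize(b[135:210,195:295],(400,300),interpolation=2)]))
E
```

```text
25.0 [498.30893113 215.96127747 184.27370242] [ 0.0278727   0.26003354 -0.99762371] [-0.00885196  0.01156942 -0.01190032] 72.57910631026951 [-9.99638716e-01 -2.68781605e-02  3.96062117e-05]
[276.1 200.5] [ 24  24 464] [495.5 181.1  69. ] tool [  3.7 -34.8 115.3]
[360.6 200.6] [ 24  24 469] [493.6 252.3  69. ] tool [  3.7  36.5 115.3]
[280.6 305. ] [ 22  21 392] [598.3 183.8  69. ] tool [-99.1 -34.8 115.3]
[355.6 305. ] [ 22  21 377] [596.4 254.9  69. ] tool [-99.1  36.3 115.3]
[ 10.4 378.2] [ 26  22 402] [ 708.6 -119.4   69. ] tool [-201.2 -340.9  115.3]
[578.49230376 150.54771163  69.        ] 71.29018023353996 102.88069891780067
```

View pics/c13b.png

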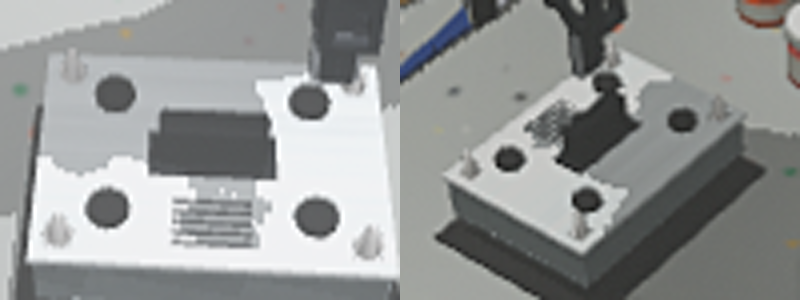

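View pics/w13.png

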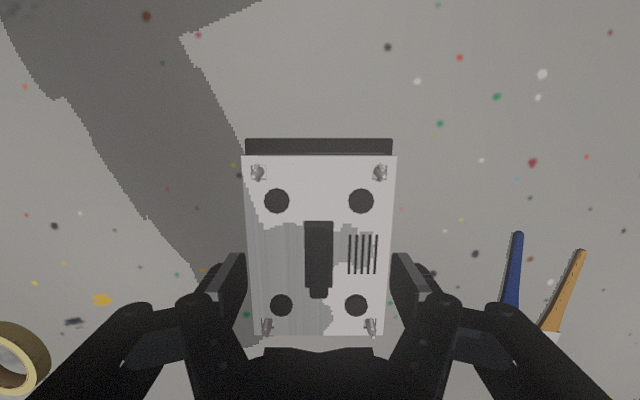

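All pads look level. As an independent flushness check, I'll touch the other pads and compare contact heights; post2 was seated at 83 mm with about 5 N.

>>> apply_moves([
  [[0.2,-3.6,0],0,-1],
  [[0.2,-3.6,0],0,-1],
  [[0.2,-3.6,0],0,-1],
  [[0.2,-3.6,0],0,-1],
  [[0.2,-3.6,3],0,-1],
  [[0.2,-3.6,6],0,-1],
  [[0.2,-3.6,8],0,-1],
  [[0.2,-3.6,9.3],0,-1],
  [[0.2,-3.6,9.8],0,-1],
  [[0.2,-3.6,10.0],0,-1],
  [[0.2,-3.6,10.15],0,-1],
  [[0.2,-3.6,10.15],0,-1],
])

```text
time_s: 26.35
position: [496.7, 180.4, 83.8]
orientation: [[-1.0, -0.027, 0.0], [-0.027, 1.0, 0.001], [-0.001, 0.001, -1.0]]
wrist_force: [-1.5, 0.7, 2.7]
width: 0.0
```

>>> apply_moves([
  [[0,0,0.1],0,-1],
  [[0,0,0.2],0,-1],
  [[0,0,0.3],0,-1],
  [[0,0,0.3],0,-1],
])

```text
time_s: 26.75
position: [496.8, 180.4, 81.2]
orientation: [[-1.0, -0.027, 0.001], [-0.027, 1.0, 0.001], [-0.001, 0.001, -1.0]]
wrist_force: [-3.8, 0.9, 10.1]
width: -0.4
```

>>> apply_moves([
  [[0,0,0.1],0,-1],
  [[0,0,0.2],0,-1],
  [[0,0,0.2],0,-1],
])

```text
time_s: 27.05
position: [496.8, 180.4, 79.5]
orientation: [[-1.0, -0.027, 0.001], [-0.027, 1.0, 0.001], [-0.001, 0.001, -1.0]]
wrist_force: [-4.9, 0.7, 13.5]
width: 0.4
```

Pad 0 behaves the same as post2. Next is pad 1, then pad 3.

>>> apply_moves([
  [[0,0,-1.5],0,-1],
  [[0,0,-5],0,-1],
  [[0,1,-6],0,-1],
  [[0,4,-6],0,-1],
  [[0,7.2,-6],0,-1],
  [[0,7.2,-5],0,-1],
  [[0,7.2,-3],0,-1],
  [[0,7.2,-1.4],0,-1],
  [[0,7.2,-0.6],0,-1],
  [[0,7.2,-0.2],0,-1],
  [[0,7.2,0],0,-1],
  [[0,7.2,0],0,-1],
])

```text
time_s: 28.25
position: [493.9, 251.5, 78.9]
orientation: [[-1.0, -0.027, -0.001], [-0.027, 1.0, -0.0], [0.001, -0.0, -1.0]]
wrist_force: [-7.1, -2.3, 14.6]
width: 0.0
```

>>> apply_moves([
  [[0,0,-1.5],0,-1],
  [[0,0,-5],0,-1],
  [[-2,0,-6],0,-1],
  [[-6,0,-6],0,-1],
  [[-10.3,0,-6],0,-1],
  [[-10.3,0,-5],0,-1],
  [[-10.3,0,-3],0,-1],
  [[-10.3,0,-1.4],0,-1],
  [[-10.3,0,-0.6],0,-1],
  [[-10.3,0,-0.2],0,-1],
  [[-10.3,0,0],0,-1],
  [[-10.3,0,0],0,-1],
])

```text
time_s: 29.45
position: [596.6, 254.1, 79.4]
orientation: [[-1.0, -0.027, -0.001], [-0.027, 1.0, -0.001], [0.001, -0.001, -1.0]]
wrist_force: [-6.0, -3.5, 14.2]
width: 0.4
```

All four pads give the same force at the same height, about 13–15 N at 79.5 mm, so the panel is flush. I'll retreat clear and hand in.

>>> apply_moves([
  [[0,0,-1.5],0,-1],
  [[0,0,-5],0,-1],
  [[3,-1,-9],0,-1],
  [[8,-3.6,-13],0,-1],
  [[11,-3.6,-16],0,-1],
  [[13,-3.6,-18],0,-1],
  [[13,-3.6,-18],0,-1],
  [[13,-3.6,-18],0,-1],
  [[13,-3.6,-18],0,-1],
  [[13,-3.6,-18],0,-1],
])

```text
time_s: 30.45
position: [468.8, 215.2, 256.9]
orientation: [[-1.0, -0.027, -0.002], [-0.027, 1.0, -0.001], [0.002, -0.001, -1.0]]
wrist_force: [-0.1, -0.0, -0.7]
width: 0.1
```

```bash
python3 look.py 14; python3 - <<'E'
import cv2,numpy as np
a=cv2.imread("pics/s14.png");b=cv2.imread("pics/v14.png");
cv2.imwrite("pics/c14b.png",np.hstack([cv2.resize(a[245:320,285:385],(400,300),interpolation=2),cv2.resize(b[135:210,195:295],(400,300),interpolation=2)]))
E
```

```text
30.45 [468.83532949 215.1508554  256.88924757] [-0.10418305 -0.04997433 -0.72195411] [-0.02145552  0.05516982 -0.02442827] 0.14269028922895433 [-0.99963683 -0.02689115 -0.00175542]
```

View pics/c14b.png

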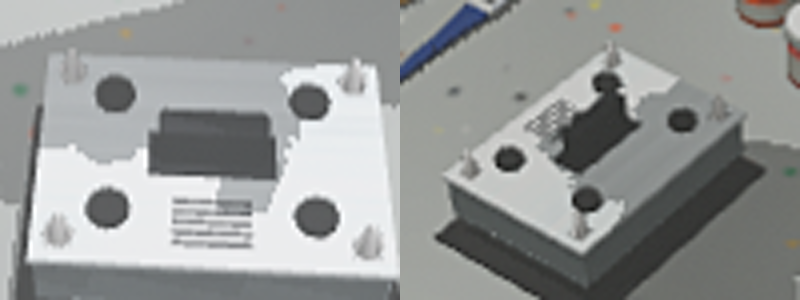

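```bash
python3 -c "
from workcell import manip
print(manip.sign_off(), manip.observe()['time_s'])"
```

```text
the job is handed in; nothing more can be done
the job is handed in; nothing more can be done
```

The timer box cover is back on: all four posts have clicked through and the panel lies flush. I handed the job in at about 30.5 s of the 64 s allowed; it gives no verdict.

**How it went:** I gripped the panel by its bar and centred its holes on the pin tips, which I could see through the holes in the wrist camera. I set it on the barbs and pressed beside posts 0, 1 and 3. Post 2 was already down when I reached it, probably carried through by the post 3 press; pressing there to 20.7 N gave no further click.

**Last checks:**
- **Flushness:** each pad pushed back with about 13–15 N at nearly the same height, around 79–80 mm at the tool point. That means the panel is level and seated on every post.
- **Pictures:** all four pins stand equally proud through the panel in the side and scene views, and the arm is well clear.
- **Force:** the highest reading was 20.7 N. I only see the force at the end of each move, so brief peaks at the clicks were not recorded.

**What disagreed or was not checked:**
- My first measurement of the post spacing came out 155 mm instead of 152 mm. The view through the holes corrected that before I lowered the panel.
- I planned no move near the jar, tape or clamp, but I did not measure their positions again at the end.

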